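# Turn the drying tray over beneath the low shelf

## Task

Two wooden parts are drying on crank-turned stands beneath the low slatted shelf. Turn the compartment tray right over, until its crank comes to the stop on the other side, so that its open side faces down; leave the flat round-ended board beside it as it is.

Things in the scene. Friction and masses are not known exactly. Their poses are not given: they have to be found in the camera images.
- tray (a joint): turn angle of the compartment tray (wood, 220 x 120 x 28 mm, three open compartments). 0 = open side up, crank handle level on the left as seen from the robot; grows as the handle rises; 1.57 = handle straight above the axle; 3.14 = open side down, handle level on the right. Starts in 0 to 0.4. Stops at 0 and 3.14 (bar under the crank); friction (about 2 N at the handle) keeps it where it is left.
- tray_grip (a point): point to grip on the tray's crank handle: centre line of a level 12 mm steel pin, parallel to the axle and 55 mm from its line, sticking out towards the robot and fixed to the crank. 34 mm from the pin's free end, 41 mm in front of the flat crank arm, 125 mm in front of the shelf (underside 158, top 176 mm above the table).
- tray_pivot (a point): fixed point on the line of the tray's axle, 85 mm above the table, opposite the grip point (empty air: the axle ends near the crank arm, 41 mm farther from the robot). x axis: along the axle, level, away from the robot; y level to the left; z up. At turn angle a the grip point is 55 mm * (cos a along y + sin a along z) from here.
- board_grip (a point): the like point on the crank handle of the other stand, which carries the flat board (wood, 220 x 110 x 18 mm, round ends, no compartments); it is to stay where it is. Either stand may be the left or the right one; their axles are parallel, 255 to 305 mm apart.

How it is judged (in metres and radians):
At the end, for the whole second after the job is handed in: The tray is turned over (turn angle above 2.93 rad, within 12 degrees of the stop) and at rest; the board's handle is within 20 mm of where it started (value of joint tray above 2.93 rad and velocity of joint tray between -0.1 and 0.1 rad/s and distance of board_grip from where it was at the start of the episode below 0.02 m); the robot touches nothing.
It fails at once if the flat board is turned (its handle moves more than 20 mm) (distance of board_grip from where it was at the start of the episode above 0.02 m).
It also fails if it takes over 38 s, if anything falls off the work surface, if the arm or the gripper's body presses on something with over 40 N, if the wrist force passes 120 N, or if a joint passes its speed limit or range.

## Robot

A 6-joint arm with a two-finger parallel gripper is mounted at the origin on the work surface. World frame = base frame: x ahead of the robot, y to its left, z up, the work surface at z = 0. Lengths are in m, angles in degrees, forces in N, time in s.
With the tool pointing down it reaches from about 0.4 to 0.825 m from the base axis. Payload 7 kg.
Tool frame: the origin (TCP) lies at the very end of the fingers, on their centre line; the grasp point (between the pads) lies 19 mm behind it; z points along the fingers, y is the line along which they close (so a half turn about z gives the same grasp; the last joint's range is limited). The gripper opens to 88 mm and grips with 3 to 60 N. Pads are 19 mm wide; open, the fingers measure 130 mm over their backs; the gripper's body (78 mm by 193 mm) begins 47 mm behind the grasp point.
Start: joints at [91.45, 20.546, 0.682, 0, -70.136, -16.507], TCP at [0.175, 0.652, 0.227] pointing down, gripper open.
Joint ranges: [-176.03, 176.03], [-82.01, 121.73], [-58.28, 71.71], [-173.87, 95.51], [-174.79, -0.11], [-173.66, 173.66]. Speed limits (degrees/s): [136.94, 136.94, 172.46, 180, 180, 180].

## Interface

Orientations are given as [roll, pitch, yaw] about the fixed x, y, z axes, in that order (R = Rz(yaw) Ry(pitch) Rx(roll)).
In Python, from plant import ctrl gives the robot as it stands.
- The arm moves only by the tool carry_out, never from a script. Its argument "deltas" is a list that holds one entry, the list of rows, each a list of 5 numbers: the shift along the tool's x, y, z scaled (see below), then the turn about the tool's z scaled (see below), then the opening, from -1 (shut) to 1 (fully open). A call has 1 to 5 rows; each row is the pose to reach, as a shift and turn from the pose commanded when the call began, along the tool's axes at that moment, turning the shorter way round; what a row does not reach only later rows make up. The controller multiplies each number of a shift by 20 cm and each number of a turn by 2 pi rad. A row lasts 1/10 s, in which the tool goes at most 50 mm and 8.59 degrees, less where a joint would pass 70% of its speed; a pose out of reach is approached as far as the arm can. A call with a number of a shift or a turn outside -1 to 1 is refused whole. A call with a gripper value outside its range is refused whole. The fingers move at their own pace and stop on an object; the grip force is fixed at half the most. Time passes only in rows, so rows that repeat a pose let the fingers close. It gives the time, the measured TCP pose, the force, the opening and the grip force at its end, in the units of the state.
- ctrl.get_obs(): the state, without advancing time (a new reading comes with each control period).
- ctrl.snapshot(name): name is "scene" or "top" or "wrist"; returns a dict with "color" (384x512x3 uint8, red, green, blue), "camera_matrix" (3x3 intrinsics, pixels), "R" (3x3) and "t" (3): a world point X has camera coordinates R X + t. Camera axes: x right, y down, z forward; pixel columns grow to the right and rows downward; lengths in m; the calibration is good to about 2 mm. A picture is of the moment at which its call begins. There is no depth.
- ctrl.close_job(): hands the job in; it is judged then, once.
Trained networks look in a picture, given as the dict that the camera call returned (one of the last four; its "shot" number tells which), for a name from the list of things; names that differ only in an ending like _2 or _b are one class to them, and where a whole thing is asked for, a point or a joint stands for the part that bears it (a point fixed in the world has none). Each returns a list of dicts, best first, with "p" (0 to 1); they miss things now and then, are a little off and sometimes report something else, mostly with a low value. They report only what shows in the picture. A call takes as long as a camera call.
- ctrl.search_frame(picture, name): "centre" ([column, row] in pixels, amid what is visible of it).
- ctrl.silhouettes(picture, name): "mask" (384x512 bool, what is visible of it) and "centre" ([column, row] in pixels, amid what is visible of it).
- ctrl.spot_point(picture, name): "centre" ([column, row] in pixels: a listed point, or the origin of a listed thing).
The state is a dict: "clock": time; "joint_pos": joint angles; "qvel": joint speeds; "tau": joint torques, N m; "tool_pos": TCP position; "orientation": TCP orientation; "force": force on the tool from outside, world axes, zero at the start; "moment": the same for the moment, N m; "opening": finger opening in m; "gripper_force": force on a finger pad.
Only numpy, scipy, OpenCV 4.12 (cv2) and the standard library are available. Lean on these libraries where they do the work, as an engineer would, in place of code of your own. Each camera call takes 0.05 s, during which the arm holds its last target. There are 200 camera calls.

## Working session

There is one attempt and no reset: what is moved stays moved. The work goes in short steps, Python scripts to look and compute and a tool call to move; the robot and the scene stay as the last step left them, time stands still between calls to the robot, and variables do not carry over. Pictures are saved under pics/ and viewed, at most 10 in all, crops included, and the job is handed in when it is done.

Besides the shell and the picture viewer there is one more tool, called as name(argument=value, ...), one argument or row to a line, values as JSON. carry_out: Moves the arm, as the interface text tells. Its arguments: {"type":"object","properties":{"deltas":{"type":"array"}},"required":["deltas"]}

```bash
mkdir -p pics
cat > h.py <<'E'
import numpy as np, cv2
from plant import ctrl
def ray(s,px):
    d=s["R"].T@(np.linalg.inv(s["camera_matrix"])@np.array([px[0],px[1],1.])); return -s["R"].T@s["t"], d/np.linalg.norm(d)
def tri(obs):
    A=np.zeros((3,3));b=np.zeros(3)
    for s,px in obs:
        o,d=ray(s,px);P=np.eye(3)-np.outer(d,d);A+=P;b+=P@o
    X=np.linalg.solve(A,b)
    return X,[np.linalg.norm((np.eye(3)-np.outer(d,d))@(X-o)) for o,d in [ray(s,p) for s,p in obs]]
def proj(s,X):
    c=s["R"]@X+s["t"];p=s["camera_matrix"]@c;return p[:2]/p[2]
E
python3 - <<'E'
from h import *
o=ctrl.get_obs();print(o["clock"],o["tool_pos"],o["orientation"],o["opening"])
S={}
for n in("scene","top","wrist"):
    s=S[n]=ctrl.snapshot(n);cv2.imwrite(f"pics/{n}0.png",s["color"][:,:,::-1])
    print(n,(-s["R"].T@s["t"]).round(3))
    for k in("tray_grip","board_grip","tray_pivot"):
        r=ctrl.spot_point(s,k);print(k,[(np.round(x["centre"],1),round(x["p"],2)) for x in r[:3]])
        s[k]=r
for k in("tray_grip","board_grip","tray_pivot"):
    ob=[(S[n],S[n][k][0]["centre"]) for n in S if S[n][k]]
    if len(ob)>1: print(k,tri(ob))
    for n in S:
        for m in S:
            if n<m and S[n][k] and S[m][k]: print(k,n,m,tri([(S[n],S[n][k][0]["centre"]),(S[m],S[m][k][0]["centre"])]))
cv2.imwrite("pics/st0.png",np.hstack([S["scene"]["color"],S["top"]["color"]])[:,:,::-1])
E
```

```text
0.0 [0.17526182 0.65132867 0.2256231 ] [ 1.79904037e+02 -9.63739274e-03 -1.50655688e+01] 0.08753205313736113
scene [1.225 0.076 0.536]
tray_grip [(array([332.3, 180.7]), 0.7)]
board_grip [(array([190.9, 166.4]), 0.65)]
tray_pivot []
top [0.469 0.065 0.827]
tray_grip [(array([156. , 237.5]), 0.98)]
board_grip [(array([356.8, 249.6]), 0.67)]
tray_pivot [(array([155.6, 237.4]), 0.43)]
wrist [0.245 0.633 0.386]
tray_grip []
board_grip []
tray_pivot []
tray_grip (array([0.59096727, 0.20151413, 0.10714201]), [np.float64(0.00283865279124664), np.float64(0.002838652791246577)])
tray_grip scene top (array([0.59096727, 0.20151413, 0.10714201]), [np.float64(0.00283865279124664), np.float64(0.002838652791246577)])
board_grip (array([ 0.55601349, -0.09685926,  0.10658803]), [np.float64(0.0014576906852356445), np.float64(0.0014576906852356432)])
board_grip scene top (array([ 0.55601349, -0.09685926,  0.10658803]), [np.float64(0.0014576906852356445), np.float64(0.0014576906852356432)])
```

View pics/scene0.png

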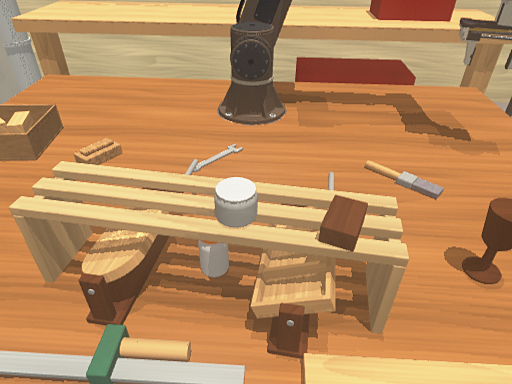

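View pics/top0.png

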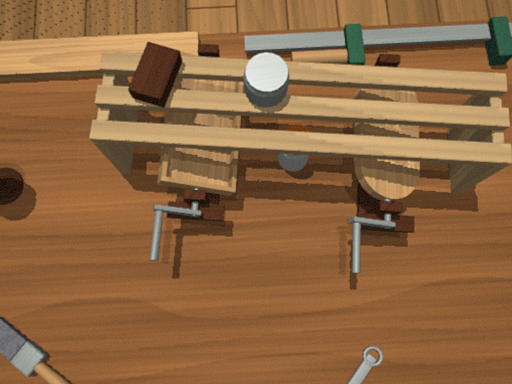

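The scene view shows the tray on the robot's left (handle at about (331,180)), and the flat board on its right (handle near (191,166)). In the top view the tray pin runs (157,208)→(154,260) and the board pin (357,220)→(356,270). The gap in front of the shelf is clear.

```bash
cat >> h.py <<'E'
def atz(s,px,z):
    o,d=ray(s,px);return o+d*(z-o[2])/d[2]
def rows(dp,dyaw,yaw):
    "world shift -> scaled tool numbers (tool down)"
    y=np.radians(yaw);R=np.array([[np.cos(y),np.sin(y),0],[np.sin(y),-np.cos(y),0],[0,0,-1]])
    return (R.T@np.array(dp)/.2).round(3), round(-dyaw/360,4)
E
python3 - <<'E'
from h import *
s=ctrl.snapshot("top")
im=s["color"].astype(int);sat=im.max(2)-im.min(2)
for (c,r0,r1,z) in((156,216,256,.107),(357,228,266,.107)):
    pts=[]
    for r in range(r0,r1):
        w=np.arange(c-10,c+11);m=(sat[r,w]<40)&(im[r,w].mean(1)>90)
        if m.sum()>3: pts.append((w[m].mean(),r,m.sum()))
    p=np.array(pts);k=np.polyfit(p[:,1],p[:,0],1);print(len(p),p[:,2].mean(),k)
    a=atz(s,(np.polyval(k,r1),r1),z);b=atz(s,(np.polyval(k,r0),r0),z);d=b-a
    print(a,b,np.degrees(np.arctan2(d[1],d[0])))
# shelf slat front edge direction
a=atz(s,(93,121),.176);b=atz(s,(510,144),.176);d=a-b;print("slat",a,b,np.degrees(np.arctan2(-d[0],d[1])))
E
```

```text
40 7.475 [-1.21435272e-01  1.84410507e+02]
[0.5633257  0.20285833 0.107     ] [0.62324665 0.19508378 0.107     ] -7.392637495458732
38 7.447368421052632 [9.35550936e-03 3.53601762e+02]
[ 0.5321546  -0.09459523  0.107     ] [ 0.58852009 -0.10017347  0.107     ] -5.6518996991007
slat [0.75247769 0.27444858 0.176     ] [ 0.68475715 -0.31482526  0.176     ] -6.55578659830202
```

```bash
python3 -c "
from h import *
print(rows([.415,-.4505,-.027],8.5,-15.07))"
```

```text
(array([2.589, 1.636, 0.135]), -0.0236)
```

carry_out(
  deltas=[
    [[0.2,0.126,0,0,1],[0.4,0.253,0,0,1],[0.6,0.379,0,0,1],[0.8,0.505,0,0,1],[1.0,0.632,0,0,1]],
  ],
)

```text
clock: 1.15
tool_pos: [0.3366, 0.4764, 0.2269]
orientation: [-180.0, -0.0, -15.0]
force: [0.1, -0.6, 0.1]
opening: 0.0878
gripper_force: 0.0
```

carry_out(
  deltas=[
    [[0.2,0.126,0,0,1],[0.4,0.253,0,0,1],[0.6,0.379,0,0,1],[0.8,0.505,0,0,1],[1.0,0.632,0,0,1]],
  ],
)

```text
clock: 1.65
tool_pos: [0.497, 0.3022, 0.227]
orientation: [-180.0, -0.0, -15.0]
force: [0.3, 0.2, 0.8]
opening: 0.0876
gripper_force: 0.0
```

carry_out(
  deltas=[
    [[0.2,0.126,0,0,1],[0.4,0.253,0,0,1],[0.589,0.372,0,-0.0236,1],[0.589,0.372,0,-0.0236,1],[0.589,0.372,0,-0.0236,1]],
  ],
)

```text
clock: 2.15
tool_pos: [0.5909, 0.2001, 0.2262]
orientation: [180.0, 0.0, -6.8]
force: [-0.3, -1.0, -0.5]
opening: 0.0877
gripper_force: 0.0
```

Run:
```python
from h import *
o=ctrl.get_obs();print(o["clock"],o["tool_pos"],o["orientation"],o["opening"])
S={}
for n in("scene","top","wrist"):
    s=S[n]=ctrl.snapshot(n)
    r=ctrl.spot_point(s,"tray_grip");print(n,[(np.round(x["centre"],1),round(x["p"],2)) for x in r[:3]]);s["k"]=r
ob=[(S[n],S[n]["k"][0]["centre"]) for n in S if S[n]["k"]]
if len(ob)>1:print(tri(ob))
s=S["wrist"]
cv2.imwrite("pics/w1.png",s["color"][:,:,::-1])
for X in ([.591,.2015,.107],[.557,.2055,.107],[.625,.198,.107]): print(proj(s,np.array(X)))
```

```text
2.15 [0.59089678 0.20010372 0.22616687] [ 1.79981004e+02  2.81076607e-02 -6.75779853e+00] 0.08766495116737465
scene [(array([332.9, 181.4]), 0.88)]
top [(array([154.5, 237.6]), 0.58)]
wrist [(array([251.7, 179.3]), 0.89)]
(array([0.59130821, 0.20306439, 0.10579558]), [np.float64(0.0026526523155958885), np.float64(0.00194212513433706), np.float64(0.0007532408966372505)])
[252.62182385 179.98697577]
[252.48231221 213.97578019]
[252.22791834 143.79135637]
```

View pics/w1.png

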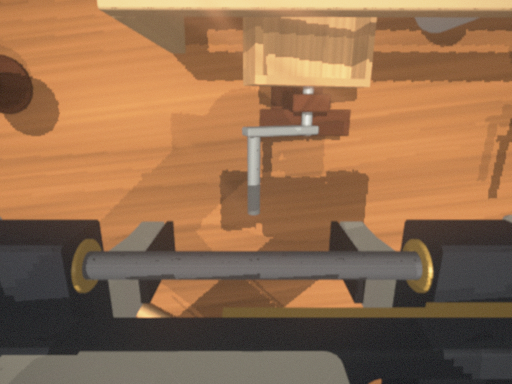

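The wrist view shows the pin running upright at column 254 (rows 137–213), the crank arm at row 130 and the axle at column 308. This agrees with the estimate: tray_grip ≈ (0.591, 0.2025, 0.106).

carry_out(
  deltas=[
    [[0,-0.011,0.2,0,1],[0,-0.011,0.4,0,1],[0,-0.011,0.58,0,1],[0,-0.011,0.696,0,1],[0,-0.011,0.696,0,1]],
  ],
)

```text
clock: 2.95
tool_pos: [0.5881, 0.203, 0.0839]
orientation: [179.8, 0.3, -6.5]
force: [0.2, -0.9, 0.4]
opening: 0.0874
gripper_force: 0.0
```

carry_out(
  deltas=[
    [[0,0,0,0,-1],[0,0,0,0,-1],[0,0,0,0,-1],[0,0,0,0,-1],[0,0,0,0,-1]],
  ],
)

```text
clock: 3.45
tool_pos: [0.5909, 0.2037, 0.0882]
orientation: [-180.0, -0.1, -6.6]
force: [-0.2, -0.9, 0.7]
opening: 0.0532
gripper_force: 0.0
```

Run:
```python
from h import *
o=ctrl.get_obs();print(o)
a0=.39
for a in np.linspace(a0,np.pi,23):
    dy=.055*(np.cos(a)-np.cos(a0));dz=.055*(np.sin(a)-np.sin(a0))
    print(round(a,2),round(-dy/.2,3),round(-dz/.2,3))
```

```text
{'clock': 3.45, 'joint_pos': array([ 3.68885664e+01,  2.25913349e+01, -1.58157508e+01,  4.33589043e-03,
       -5.15173705e+01,  4.65467079e+01]), 'qvel': array([-0.05238986,  0.28184179, -0.20795382, -0.08171254,  0.04244085,
        0.03465717]), 'tau': array([ 4.61631676e-02, -5.62636650e+01,  2.45984888e+01,  5.80363423e+00,
        8.44042422e-02, -7.44557310e-04]), 'tool_pos': array([0.59094726, 0.20367476, 0.08819989]), 'orientation': array([-1.79950510e+02, -5.71766992e-02, -6.56205451e+00]), 'force': array([-0.18189926, -0.87432526,  0.65857691]), 'moment': array([-0.02420523,  0.0496024 , -0.02963664]), 'gripper_force': 0.0, 'opening': 0.053176681188357056}
0.39 -0.0 -0.0
0.52 0.015 -0.031
0.64 0.034 -0.06
0.77 0.056 -0.086
0.89 0.081 -0.109
1.02 0.109 -0.129
1.14 0.14 -0.145
1.27 0.172 -0.158
1.39 0.205 -0.166
1.52 0.239 -0.17
1.64 0.274 -0.17
1.77 0.308 -0.165
1.89 0.341 -0.156
2.02 0.373 -0.144
2.14 0.403 -0.127
2.27 0.431 -0.107
2.39 0.455 -0.083
2.52 0.477 -0.056
2.64 0.496 -0.027
2.77 0.51 0.004
2.89 0.521 0.036
3.02 0.527 0.07
3.14 0.529 0.105
```

carry_out(
  deltas=[
    [[0,0,0,0,-1],[0,0,0,0,-1],[0,0,0,0,-1],[0,0,0,0,-1],[0,0,0,0,-1]],
  ],
)

```text
clock: 3.95
tool_pos: [0.5902, 0.202, 0.087]
orientation: [179.8, 0.1, -6.6]
force: [6.4, -16.9, -3.9]
opening: 0.0129
gripper_force: 7.9
```

carry_out(
  deltas=[
    [[0,0,0,0,-1],[0,0,0,0,-1],[0,0,0,0,-1],[0,0,0,0,-1],[0,0,0,0,-1]],
  ],
)

```text
clock: 4.45
tool_pos: [0.5902, 0.201, 0.0867]
orientation: [179.8, 0.1, -6.6]
force: [2.4, -8.4, -1.5]
opening: 0.011
gripper_force: 30.0
```

Gripped at 30 N with an opening near the 12 mm of the pin. Now I follow the arc.

carry_out(
  deltas=[
    [[0.007,0.015,-0.031,0,-1],[0.007,0.034,-0.06,0,-1],[0.007,0.056,-0.086,0,-1],[0.007,0.081,-0.109,0,-1],[0.007,0.109,-0.129,0,-1]],
  ],
)

```text
clock: 4.95
tool_pos: [0.5882, 0.1831, 0.1134]
orientation: [-179.9, 0.1, -6.6]
force: [-10.5, 10.4, -2.3]
opening: 0.0113
gripper_force: 30.0
```

carry_out(
  deltas=[
    [[-0.007,0.031,-0.016,0,-1],[-0.007,0.063,-0.029,0,-1],[-0.007,0.096,-0.037,0,-1],[-0.007,0.13,-0.041,0,-1],[-0.007,0.165,-0.041,0,-1]],
  ],
)

```text
clock: 5.45
tool_pos: [0.5852, 0.1521, 0.1248]
orientation: [-179.7, -0.2, -6.5]
force: [-10.4, 8.7, 10.2]
opening: 0.0108
gripper_force: 30.0
```

carry_out(
  deltas=[
    [[0,0.034,0.005,0,-1],[0,0.067,0.014,0,-1],[0,0.099,0.026,0,-1],[0,0.129,0.043,0,-1],[0,0.157,0.063,0,-1]],
  ],
)

```text
clock: 5.95
tool_pos: [0.5813, 0.119, 0.1115]
orientation: [-179.8, -0.2, -6.5]
force: [-7.9, 4.6, 6.6]
opening: 0.0111
gripper_force: 30.0
```

carry_out(
  deltas=[
    [[0,0.024,0.024,0,-1],[0,0.046,0.051,0,-1],[0,0.065,0.08,0,-1],[0,0.079,0.111,0,-1],[0,0.09,0.143,0,-1]],
  ],
)

```text
clock: 6.45
tool_pos: [0.5789, 0.099, 0.0825]
orientation: [180.0, -0.1, -6.5]
force: [-5.7, -4.4, 8.3]
opening: 0.0108
gripper_force: 30.0
```

carry_out(
  deltas=[
    [[0,0.006,0.034,0,-1],[0,0.008,0.066,0,-1],[0,0.008,0.08,0,-1],[0,0.008,0.08,0,-1],[0,0.008,0.08,0,-1]],
  ],
)

```text
clock: 6.95
tool_pos: [0.5783, 0.0957, 0.0655]
orientation: [179.8, 0.0, -6.6]
force: [-1.1, -13.7, 2.3]
opening: 0.0112
gripper_force: 30.0
```

Run:
```python
from h import *
S={}
for n in("scene","wrist"):
    s=S[n]=ctrl.snapshot(n)
    for k in("tray_grip","board_grip"):
        r=ctrl.spot_point(s,k);print(n,k,[(np.round(x["centre"],1),round(x["p"],2)) for x in r[:3]])
cv2.imwrite("pics/s2.png",S["scene"]["color"][:,:,::-1]);print(ctrl.get_obs()["tool_pos"],ctrl.get_obs()["force"])
```

```text
scene tray_grip [(array([279.1, 180.3]), 0.56)]
scene board_grip [(array([189.6, 166.6]), 0.81)]
wrist tray_grip [(array([254.7, 253.9]), 0.84)]
wrist board_grip []
[0.5782971  0.09566898 0.06545934] [ -1.74936509 -13.37964142   2.92177239]
```

View pics/s2.png

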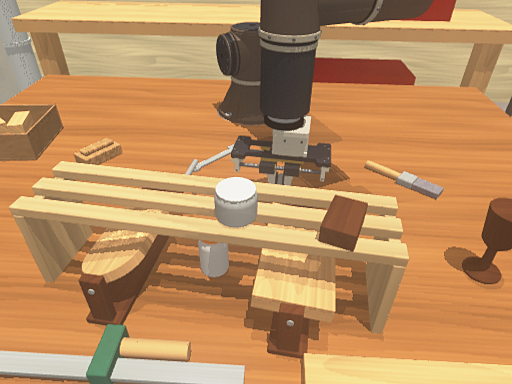

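The view shows the tray's solid bottom now facing up and level, with the board's handle unmoved (190,167). I press lightly to the stop.

carry_out(
  deltas=[
    [[0,-0.01,0.01,0,-1],[0,-0.01,0.02,0,-1],[0,-0.01,0.02,0,-1]],
  ],
)

```text
clock: 7.55
tool_pos: [0.5782, 0.0957, 0.0615]
orientation: [179.7, 0.1, -6.6]
force: [0.3, -22.9, 2.5]
opening: 0.0108
gripper_force: 30.0
```

carry_out(
  deltas=[
    [[0,0.02,0.01,0,-1],[0,0.025,0.02,0,-1],[0,0.025,0.03,0,-1],[0,0.025,0.03,0,-1]],
  ],
)

```text
clock: 7.95
tool_pos: [0.5789, 0.0953, 0.0593]
orientation: [-180.0, -0.2, -6.5]
force: [-16.3, -1.3, 33.3]
opening: 0.0111
gripper_force: 30.0
```

Run:
```python
from h import *
s=ctrl.snapshot("wrist");cv2.imwrite("pics/w3.png",s["color"][:,:,::-1]);print([(np.round(x["centre"],1)) for x in ctrl.spot_point(s,"tray_grip")])
```

```text
[array([252.3, 257.2])]
```

View pics/w3.png

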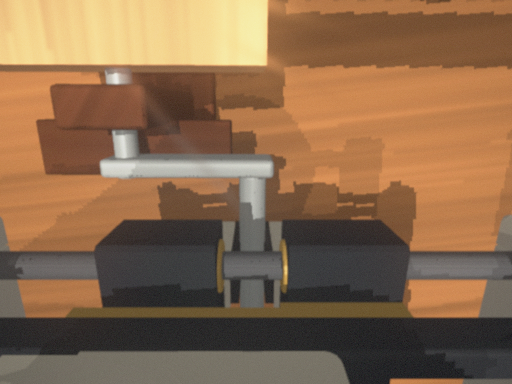

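The wrist view shows the crank arm level to the right (row 165) with the pin between the pads (column 252). The 33 N upward force says it is on the stop, so I relax, open and lift.

carry_out(
  deltas=[
    [[0,0,-0.012,0,-1],[0,0,-0.012,0,0],[0,0,-0.012,0,0],[0,0,-0.012,0,0],[0,0,-0.012,0,0]],
  ],
)

```text
clock: 8.55
tool_pos: [0.5787, 0.0956, 0.0567]
orientation: [-180.0, -0.0, -6.6]
force: [-0.5, -0.6, 0.8]
opening: 0.0374
gripper_force: 0.0
```

carry_out(
  deltas=[
    [[0,0,0,0,0],[0,0,0,0,0],[0,0,0,0,0],[0,0,0,0,0],[0,0,0,0,0]],
  ],
)

```text
clock: 9.05
tool_pos: [0.5782, 0.0954, 0.0565]
orientation: [180.0, 0.0, -6.6]
force: [0.1, -0.2, 0.2]
opening: 0.0436
gripper_force: 0.0
```

carry_out(
  deltas=[
    [[0,0,-0.15,0,0],[0,0,-0.35,0,0],[0,0,-0.6,0,0],[0,0,-0.8,0,0],[0,0,-0.8,0,0]],
  ],
)

```text
clock: 9.55
tool_pos: [0.5814, 0.0963, 0.2235]
orientation: [-179.7, -0.6, -6.5]
force: [0.3, 0.3, -0.0]
opening: 0.044
gripper_force: 0.0
```

Run:
```python
from h import *
S={}
for n in("scene","top","wrist"):
    s=S[n]=ctrl.snapshot(n)
    for k in ("tray_grip","board_grip"):
        r=ctrl.spot_point(s,k);s[k]=r
for k in("tray_grip","board_grip"):
    ob=[(S[n],S[n][k][0]["centre"]) for n in S if S[n][k]]
    if len(ob)>1: print(k,len(ob),tri(ob))
cv2.imwrite("pics/w4.png",S["wrist"]["color"][:,:,::-1])
```

```text
tray_grip 3 (array([0.57888   , 0.09635283, 0.08773191]), [np.float64(0.0013615874364942147), np.float64(0.001706357499419829), np.float64(0.0026471907406157708)])
board_grip 3 (array([ 0.55409718, -0.09860447,  0.10241868]), [np.float64(0.001187541452938366), np.float64(0.001062417401332447), np.float64(0.00039176170134395125)])
```

View pics/w4.png

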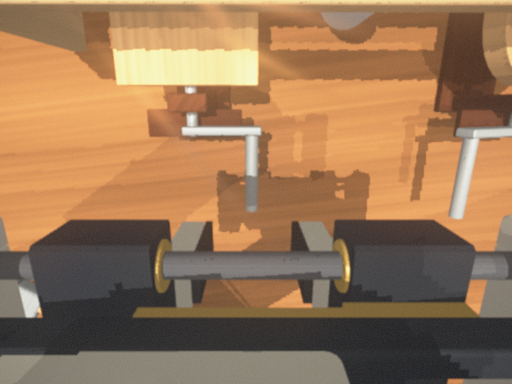

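The tray is upside down with its handle level at the stop (pin at column 252). Its measured height is 0.088 m, the board has not moved, and the gripper is clear.

```bash
python3 -c "
from plant import ctrl
print(ctrl.close_job())"
```

```text
the job is handed in; nothing more can be done
None
```

I turned the compartment tray over to its far stop, open side down, left the board as it was, and handed the job in after about 10 of the 38 s; no verdict came back.

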